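Price check for a customer in the gift shop

ROBOT

A 6-joint arm with a two-finger parallel gripper is mounted at the origin on the work surface. World frame = base frame: x ahead of the robot, y to its left, z up, the work surface at z = 0. Lengths are in mm, angles in rad, forces in N, time in s.
With the tool pointing down it reaches from about 350 to 775 mm from the base axis. Payload 7.3 kg.
Tool frame: the origin (TCP) lies midway between the tips of the shut fingers; the grasp point (between the pads) lies 19 mm behind it; z points along the fingers, y is the line along which they close (so a half turn about z gives the same grasp; the last joint's range is limited). The gripper opens to 92 mm and grips with 3 to 60 N. Pads are 19 mm wide; open, the fingers measure 130 mm over their backs; the gripper's body (75 mm by 190 mm) begins 47 mm behind the grasp point.
Start: joints at [1.028, 0.342, 1.524, -0, 1.275, -0.146], TCP at [202.884, 484.235, 226.741] pointing down, gripper open.
Joint ranges: [-2.53, 2.53], [-0.77, 2.02], [0.04, 2.7], [-1, 4.14], [0.28, 2.66], [-3.11, 3.11]. Speed limits (rad/s): [2.57, 2.57, 3.14, 3.14, 3.14, 3.14].

INTERFACE

Orientations are given as [roll, pitch, yaw] about the fixed x, y, z axes, in that order (R = Rz(yaw) Ry(pitch) Rx(roll)).
In Python, from plant import monitor, optics, workorder gives the robot as it stands. The module is installed in compiled form; this text tells all that it offers.
- The arm moves only by the tool servo_tool, never from a script. Its arguments are lists of equal length, an entry for each row: "linear": the shift along the tool's x, y, z as a fraction of full scale, a list of three; "spin": the turn about the tool's z as a fraction of full scale. In form: {"linear": [[dx, dy, dz], ...], "spin": [spin, ...]}. A call has exactly 8 rows; each row shifts and turns the commanded pose from where the row before left it, along the tool's axes as they then stand; what a row does not reach is not made up. Full scale, the value 1, is 200 mm for a shift and 90 degrees for a turn. A row lasts 1/8 s, in which the tool goes at most 62.5 mm and 10.7 degrees, less where a joint would pass 70% of its speed; a pose out of reach is approached as far as the arm can. A call with a number of a shift or a turn outside -1 to 1 is refused whole. A call with a gripper value outside its range is refused whole. "hand" is the opening, from -1 (shut) to 1 (fully open), set as the call begins (left out, the last holds). The fingers move at their own pace and stop on an object; the grip force is fixed at half the most. Time passes only in rows, so rows that do not move let the fingers close, or fill a call up. It gives the time, the measured TCP pose, the force, the opening and the grip force at its end, in the units of the state.
- monitor.get_obs(): the state, without advancing time (a new reading comes with each control period).
- optics.capture(name): name is "scene" or "top"; returns a dict with "frame" (400x640x3 uint8, blue, green, red), "K" (3x3 intrinsics, pixels), "world_to_cam" (4x4, takes a point from world to camera coordinates). Camera axes: x right, y down, z forward; pixel columns grow to the right and rows downward; lengths in mm; the calibration is good to about 2 mm. A picture is of the moment at which its call begins. There is no depth.
- workorder.close_job(): hands the job in; it is judged then, once.
The state is a dict: "time": time; "joint_positions": joint angles; "dq": joint speeds; "tau": joint torques, N m; "tool_pos": TCP position; "tcp_rot": TCP orientation; "contact_force": force on the tool from outside, world axes, zero at the start; "moment": the same for the moment, N m; "grip_width": finger opening in mm; "finger_force": force on a finger pad.
Only numpy, scipy, OpenCV 4.12 (cv2) and the standard library are available. Lean on these libraries where they do the work, as an engineer would, in place of code of your own. Each camera call takes 0.05 s, during which the arm holds its last target. There are 200 camera calls.

TASK

Draw the handheld price checker up out of its wooden stand, point its nose straight down at the middle of the barcode label on the tall square candle box from about 6 cm above, and hold it still there for a second, touching neither of the two boxes. Then hold it up to show the price to the customer, who stands across the table facing the robot: screen turned towards them and leaning back about 45 degrees, so that it looks half upwards, with the nose about 22 cm above the table. Finish while holding it there, still and in the gripper, and leave everything else where it stands.

Things in the scene. Friction and masses are not known exactly. Their poses are not given: they have to be found in the camera images.
- checker: Price checker, loose, 195 mm long, 0.25 kg, standing nose down in the stand. Origin: centre of the nose end face, which reads along -z. +z: nose to handle; +x: normal of the screen face; y: width. Grey body z 0 to 110 mm, 28 mm thick (x), 50 mm wide (y); black handle, the part to grip, z 105 to 195 mm, 24 mm thick (x), 36 mm wide (y). Centre of mass near z = 110 mm.
- grip (a point): Point on the checker's handle axis, 165 mm from the nose end (30 mm below the handle's top): a good grip, the pads on the 36 mm wide sides. Axes as the checker's.
- nose (a point): Centre of the checker's nose end face, the same point as its origin. Axes as the checker's.
- screen (a point): Centre of the checker's screen (44 x 50 mm), on its +x face, 82 mm from the nose end, 15 mm off the axis. Axes as the checker's.
- stand: Fixed wooden stand. Origin: centre of its underside; its yaw is also the checker's at the start. Base plate 100 x 120 x 8 mm; on it an open pocket 46 x 68 mm outside, 34 x 56 mm inside, rim 68 mm and inner floor 14 mm above the table. The checker stands on that floor with 3 mm of play all round and comes out straight upwards.
- candle_box: Tall square cardboard box, loose, 84 x 84 mm, 90 mm high, 0.4 kg, with a barcode label on its top. Origin: centre of its underside, z up. It is the box to be read.
- label (a point): Middle of the barcode label (46 x 60 mm) on top of the candle box, 90 mm above the table; z up.
- soap_box: Low oblong cardboard box, loose, 70 x 115 mm, 36 mm high, with the same kind of label on its top: not the one to be read. Origin: centre of its underside.
- candle_jar: White candle jar with a wooden lid, 76 mm across, 87 mm high, loose. Origin: centre of its underside. Leave alone.
- dish: Round white dish, 120 mm across, 35 mm high, loose. Origin: centre of its underside. Leave alone.
- coasters: Stack of square coasters, 95 x 95 mm, 21 mm high, one loose block. Origin: centre of its underside. Leave alone.
- show (a point): Attitude mark, nothing to see: a point 300 mm above the table in front of the robot, fixed. Only its axes matter: its +x points to the customer (world +x, away from the robot) and 45 degrees upwards, as the screen's +x should in the end; its y is level, to the robot's left.
There are look-alikes about, which are no part of the job. Of the things like the soap_box, leave any that is grey or turquoise; of the rest the larger one is meant.

How it is judged (in metres and radians):
On the way, in this order (a step that is already met when the one before it is completed fails the run):
1. the checker is gripped and drawn up clear of its stand (height (world z) of nose above 0.08 m and contact force between checker and the fingers above 1 N and contact force between checker and stand below 0.1 N), for 0.1 s.
2. the checker is held still over the candle box, pointing down at the label's middle (within 20 mm each way and 17 degrees) from 25 to 110 mm (x of label in the frame of nose between -0.02 and 0.02 m and y of label in the frame of nose between -0.02 and 0.02 m and z of label in the frame of nose between -0.11 and -0.025 m and angle between checker's own z axis and vertical below 0.3 rad and linear speed of checker below 0.02 m/s and angular speed of checker below 0.1 rad/s and contact force between checker and the fingers above 1 N), for 0.7 s.
At the end, for the whole second after the job is handed in: Gripper alone holds the checker still, nose over 170 mm above the table, the screen's normal within 22 degrees of the direction to the customer's side (+x) and 45 degrees up; candle box within 20 mm, other things within 25 mm of their starts (contact force between checker and the fingers above 1 N and contact force between checker and stand below 0.1 N and height (world z) of nose above 0.17 m and angle between the x axis of screen and the x axis of show, either way round below 0.38 rad and angle between screen's own x axis and vertical below 1.4 rad and linear speed of checker below 0.02 m/s and angular speed of checker below 0.1 rad/s and contact force between checker and candle_box below 0.1 N and contact force between checker and soap_box below 0.1 N and contact force between checker and candle_jar below 0.1 N and contact force between checker and dish below 0.1 N and contact force between checker and coasters below 0.1 N and distance of candle_box from where it was at the start of the episode below 0.02 m and distance of each of soap_box, candle_jar, dish, coasters from where it was at the start of the episode below 0.025 m); the arm keeps its last pose, push and grip.
It fails at once if the checker touches or the robot touches one of the two boxes (contact force between any of checker, the arm, the fingers and candle_box above 0.5 N or contact force between any of checker, the arm, the fingers and soap_box above 0.5 N).
It fails at once if a thing that should be left alone is moved (not (distance of candle_box from where it was at the start of the episode below 0.02 m and distance of each of soap_box, candle_jar, dish, coasters from where it was at the start of the episode below 0.025 m)).
It also fails if it takes over 48 s, if anything falls off the work surface, if the arm or the gripper's body presses on something with over 40 N, if the wrist force passes 120 N, or if a joint passes its speed limit or range.

## Working session

There is one attempt and no reset: what is moved stays moved. The work goes in short steps, Python scripts to look and compute and a tool call to move; the robot and the scene stay as the last step left them, time stands still between calls to the robot, and variables do not carry over. Pictures are saved under pics/ and viewed, at most 10 in all, crops included, and the job is handed in when it is done.

Besides the shell and the picture viewer there is one more tool, called after "Request:" as name(argument=value, ...), one argument or row to a line, values as JSON. servo_tool: Moves the arm, as the interface text tells. Shift numbers are shares of 200 mm and turn numbers shares of 90 degrees, none past 1 either way. Its arguments: {"type":"object","properties":{"linear":{"type":"array","items":{"type":"array","items":{"type":"number","minimum":-1,"maximum":1}}},"spin":{"type":"array","items":{"type":"number","minimum":-1,"maximum":1}},"hand":{"type":"number"}},"required":["linear","spin"]}

```bash
mkdir -p pics
python3 - <<'E'
from plant import monitor, optics
import cv2, numpy as np, pickle
d={}
for n in("scene","top"):
    c=optics.capture(n); d[n]=c; cv2.imwrite(f"pics/{n}0.png",c["frame"]); print(n,c["K"].tolist(),np.round(c["world_to_cam"],3).tolist())
pickle.dump(d,open("cams.pkl","wb"))
print(monitor.get_obs())
E
```

```text
scene [[424.43086120687343, 0.0, 328.20960939964596], [0.0, 424.43086120687343, 205.44303111071065], [0.0, 0.0, 1.0]] [[-0.729, 0.684, 0.006, 382.268], [0.535, 0.575, -0.619, -227.348], [-0.427, -0.448, -0.785, 1776.151], [0.0, 0.0, 0.0, 1.0]]
top [[412.7564908984067, 0.0, 316.3140508706624], [0.0, 412.7564908984067, 191.66339217031017], [0.0, 0.0, 1.0]] [[-0.023, -1.0, -0.002, 50.872], [-0.988, 0.023, -0.15, 570.079], [0.15, -0.002, -0.989, 1129.168], [0.0, 0.0, 0.0, 1.0]]
{'time': 0.1, 'joint_positions': array([ 1.02795928e+00,  3.42636331e-01,  1.52489678e+00, -2.47326357e-05,
        1.27541562e+00, -1.46031407e-01]), 'dq': array([ 4.87472366e-06, -8.78824935e-04, -1.86835635e-03, -8.31506776e-04,
        1.74106314e-03,  5.37735279e-04]), 'tau': array([ 7.60205112e-04, -4.32005632e+01, -2.44692260e+01,  7.18242559e-02,
        5.25987719e-02, -7.71590885e-05]), 'tool_pos': array([202.71373886, 483.89713328, 226.13176823]), 'tcp_rot': array([-3.14024756e+00, -1.73927429e-04,  2.74479412e+00]), 'contact_force': array([-0.56595816,  0.90055624,  0.55851414]), 'moment': array([-0.06301607,  0.00033288,  0.0035434 ]), 'finger_force': 0.0, 'grip_width': 91.68850042330001}
```

View pics/scene0.png

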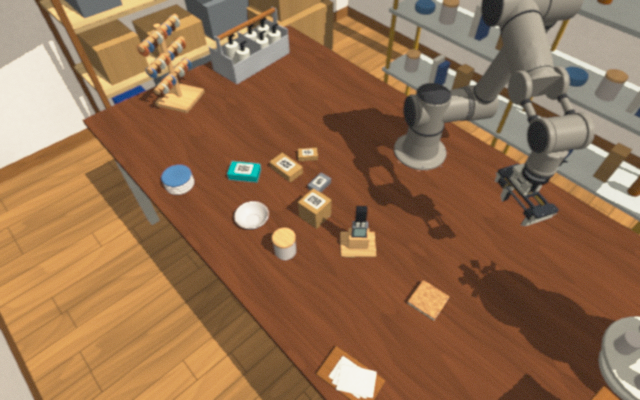

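View pics/top0.png

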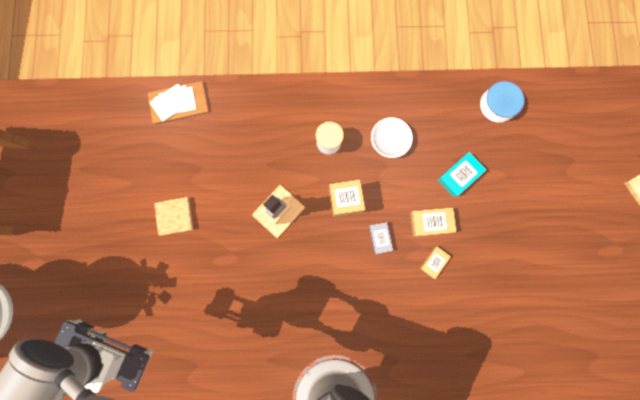

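Candidates (top view): the checker in its stand at (275,207) is the only one. The candle box is at (347,197). Soap-like boxes are orange-large (434,222), which is the one meant, orange-small (436,262), grey (381,238) and turquoise (463,174). Next, a close crop to check the checker and the box.

Run:
```python
import cv2, pickle, numpy as np
d=pickle.load(open("cams.pkl","rb"))
t=d["top"]["frame"][165:245,245:375]; s=d["scene"]["frame"][180:265,290:390]
a=cv2.resize(t,None,fx=6,fy=6,interpolation=cv2.INTER_CUBIC); cv2.imwrite("pics/c1.png",a)
b=cv2.resize(s,None,fx=7,fy=7,interpolation=cv2.INTER_CUBIC); cv2.imwrite("pics/c2.png",b)
```

```text
(no output)
```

View pics/c1.png

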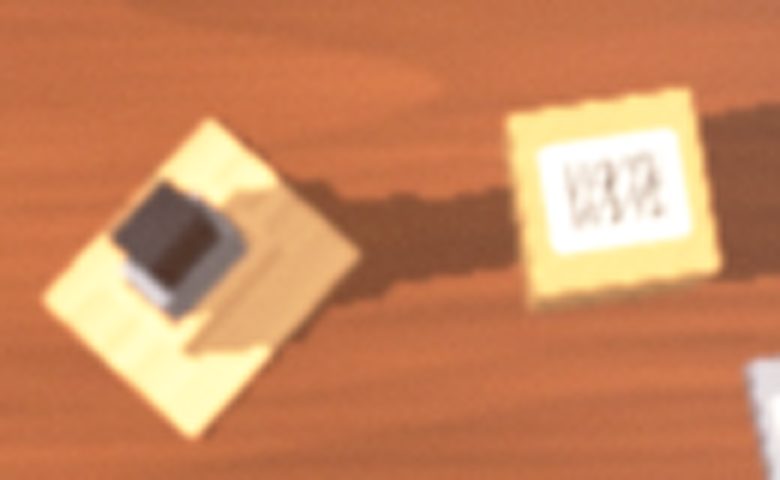

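View pics/c2.png

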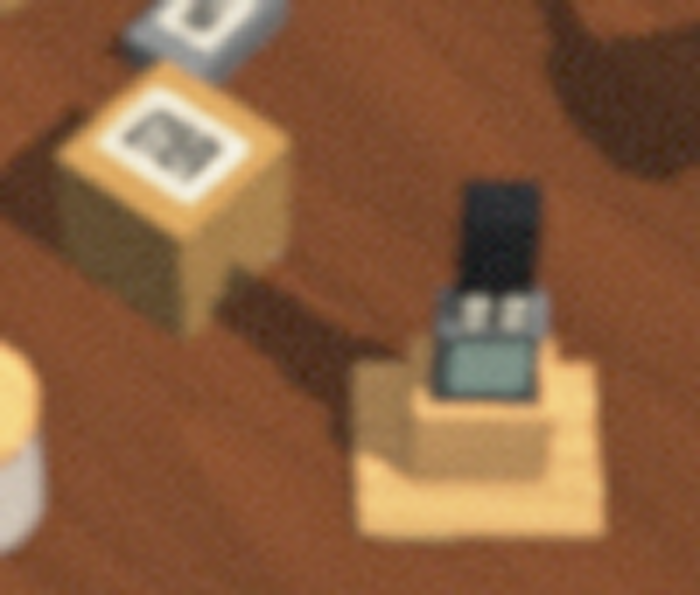

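Close crops confirm it. In the top crop the stand corners are near (210,118), (360,255), (193,438), (42,298), the black handle top is at (111–222,180–285) and the label corners are (538,148), (678,128), (692,240), (557,256). The scene crop shows the green screen at (490,365), facing the scene camera.

```bash
cat > h.py <<'E'
import numpy as np, pickle
d=pickle.load(open("cams.pkl","rb"))
def back(n,px,z):
    c=d[n];T=np.array(c["world_to_cam"]);R,t=T[:3,:3],T[:3,3];C=-R.T@t
    v=R.T@np.linalg.solve(c["K"],[*px,1]); return C+v*(z-C[2])/v[2]
def proj(n,p):
    c=d[n];q=c["K"]@(np.array(c["world_to_cam"])@[*p,1])[:3]; return q[:2]/q[2]
top=lambda x,y,z:back("top",(245+(x+.5)/6-.5,165+(y+.5)/6-.5),z)
sc=lambda x,y,z:back("scene",(290+(x+.5)/7-.5,180+(y+.5)/7-.5),z)
E
python3 - <<'E'
from h import *
np.set_printoptions(precision=1,suppress=True)
S=np.array([top(*p,8) for p in[(210,118),(360,255),(193,438),(42,298)]]);print(S,S.mean(0))
for i in range(4):
    v=S[(i+1)%4]-S[i];print(np.linalg.norm(v),np.degrees(np.arctan2(v[1],v[0])))
S2=np.array([sc(*p,8) for p in[(350,365),(597,362),(605,538),(357,535)]]);print("scene",S2,S2.mean(0))
for i in range(4):
    v=S2[(i+1)%4]-S2[i];print(np.linalg.norm(v),np.degrees(np.arctan2(v[1],v[0])))
L=np.array([top(*p,90) for p in[(538,148),(678,128),(692,240),(557,256)]]);print("label",L.mean(0), L[1]-L[0],L[2]-L[1])
L=np.array([sc(*p,90) for p in[(158,87),(250,150),(185,204),(100,144)]]);print("label sc",L.mean(0))
B=np.array([sc(*p,90) for p in[(165,62),(292,147),(183,240),(57,155)]]);print("boxtop sc",B.mean(0))
B=np.array([top(*p,90) for p in[(505,113),(690,88),(720,268),(528,296)]]);print("boxtop",B.mean(0))
H=np.array([top(*p,209) for p in[(165,180),(111,235)]]);print("handle",H, np.linalg.norm(H[0]-H[1]))
print("handle sc",sc(465,183,209),sc(540,187,209))
for n in("jar",(329,131,87)),("dish",(392,136,35)),("soap",(434,221,36)),("coast",(174,216,21)):
    print(n[0],back("top",n[1][:2],n[1][2]))
E
```

```text
[[600.9 144.8   8. ]
 [531.8  72.7   8. ]
 [445.5 154.4   8. ]
 [514.5 226.9   8. ]] [523.2 149.7   8. ]
99.82202689472271 -133.78819516681855
118.92641599689887 136.58203310440587
100.08381398129669 46.37047529632464
119.2021756165645 -43.544471458330634
scene [[534.3  69.6   8. ]
 [440.9 154.    8. ]
 [514.6 227.8   8. ]
 [601.8 144.2   8. ]] [522.9 148.9   8. ]
125.83005630641382 137.89382277491185
104.2783569375584 45.057786351964666
120.87539553489371 -43.78488394619903
100.60973802804725 -132.1932756112428
label [548.1 -46.2  90. ] [  7.7 -63.9   0. ] [-51.4  -4.4   0. ]
label sc [547.4 -47.7  90. ]
boxtop sc [548.7 -45.3  90. ]
boxtop [549.1 -43.8  90. ]
handle [[541.3 145.5 209. ]
 [519.4 167.5 209. ]] 31.037465954011147
handle sc [528.8 130.  209. ] [505.8 154.4 209. ]
jar [735.   -1.7  87. ]
dish [ 731.4 -187.    35. ]
soap [ 480.6 -292.9   36. ]
coast [513.4 447.5  21. ]
```

Request:
servo_tool(
  linear=[
    [0,0,-0.04],
    [0,0,-0.04],
    [0,0,-0.04],
    [0,0,-0.04],
    [0,0,-0.04],
    [0,0,-0.04],
    [0,0,-0.04],
    [0,0,-0.04],
  ],
  spin=[0.117,0.117,0.117,0.117,0.117,0.117,0.117,0.117],
  hand=1,
)

```text
time: 1.1
tool_pos: [202.8, 484.0, 290.6]
tcp_rot: [-3.141, 0.001, 1.268]
contact_force: [-0.6, -0.0, 0.9]
grip_width: 91.9
finger_force: 0.0
```

Request:
servo_tool(
  linear=[
    [0,0,0],
    [0,0,0],
    [0,0,0],
    [0,0,0],
    [0,0,0],
    [0,0,0],
    [0,0,0],
    [0,0,0],
  ],
  spin=[0.1,0.1,0.098,0,0,0,0,0],
)

```text
time: 2.1
tool_pos: [202.9, 484.2, 290.8]
tcp_rot: [-3.142, -0.0, 0.807]
contact_force: [-0.4, 0.1, -0.5]
grip_width: 92.0
finger_force: 0.0
```

```bash
cat > go.py <<'E'
import sys, numpy as np
from plant import monitor
from scipy.spatial.transform import Rotation as Ro
o=monitor.get_obs(); R=Ro.from_euler("xyz",o["tcp_rot"])
t=np.array(list(map(float,sys.argv[1:4])))
print(o["time"],np.round(o["tool_pos"],1),np.degrees(o["tcp_rot"]).round(2),"q",o["joint_positions"].round(2),"w",o["grip_width"],o["finger_force"],o["contact_force"].round(1))
print("shift/200:",(R.inv().apply(t-o["tool_pos"])/200).round(4))
E
python3 go.py 523.3 149.2 250
```

```text
2.1 [202.9 484.2 290.8] [-1.800e+02 -1.000e-02  4.623e+01] q [1.03 0.3  1.41 0.   1.43 1.79] w 92.04353141741615 0.0 [-0.4  0.1 -0.5]
shift/200: [-0.1015  2.3158  0.2037]
```

Request:
servo_tool(
  linear=[
    [-0.0127,0.2895,0.025],
    [-0.0127,0.2895,0.025],
    [-0.0127,0.2895,0.025],
    [-0.0127,0.2895,0.025],
    [-0.0127,0.2895,0.025],
    [-0.0127,0.2895,0.025],
    [-0.0127,0.2895,0.025],
    [-0.0127,0.2895,0.025],
  ],
  spin=[0,0,0,0,0,0,0,0],
)

```text
time: 3.1
tool_pos: [524.4, 147.5, 250.7]
tcp_rot: [3.141, -0.001, 0.807]
contact_force: [1.0, 0.8, 0.4]
grip_width: 91.9
finger_force: 0.0
```

```bash
python3 go.py 523.3 149.2 160
python3 - <<'E'
from plant import optics
import cv2
c=[cv2.resize(optics.capture(n)["frame"][s],(390,390),interpolation=cv2.INTER_CUBIC) for n,s in(("top",(slice(140,270),slice(210,340))),("scene",(slice(140,270),slice(290,420))))]
cv2.imwrite("pics/a1.png",cv2.hconcat(c))
E
```

```text
3.1 [524.4 147.5 250.7] [ 1.7999e+02 -4.0000e-02  4.6220e+01] q [0.13 0.36 1.43 0.   1.35 0.9 ] w 91.90359293014197 0.0 [1.  0.8 0.4]
shift/200: [ 0.0023 -0.01    0.4537]
```

View pics/a1.png

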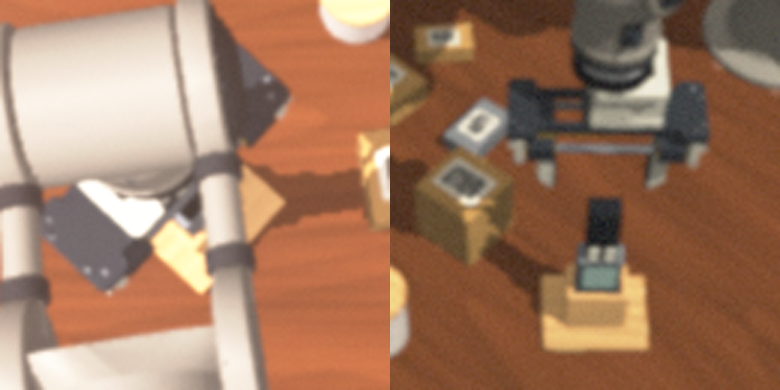

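The picture shows the fingertips at (545,180) and (655,180), straddling the handle at (605,205) with the closing line across its width. Descending and gripping.

Request:
servo_tool(
  linear=[
    [0,0,0.07],
    [0,0,0.08],
    [0,0,0.08],
    [0,0,0.08],
    [0,0,0.08],
    [0,0,0.06],
    [0,0,0],
    [0,0,0],
  ],
  spin=[0,0,0,0,0,0,0,0],
)

```text
time: 4.2
tool_pos: [523.3, 149.4, 161.2]
tcp_rot: [3.141, -0.001, 0.807]
contact_force: [0.0, -0.8, 0.6]
grip_width: 91.3
finger_force: 0.0
```

Request:
servo_tool(
  linear=[
    [0,0,0],
    [0,0,0],
    [0,0,0],
    [0,0,0],
    [0,0,0],
    [0,0,0],
    [0,0,0],
    [0,0,0],
  ],
  spin=[0,0,0,0,0,0,0,0],
  hand=-1,
)

```text
time: 5.2
tool_pos: [523.1, 149.0, 160.7]
tcp_rot: [-3.142, -0.0, 0.806]
contact_force: [0.2, 0.8, -1.3]
grip_width: 36.2
finger_force: 29.9
```

```bash
python3 go.py 523.3 149.2 160
```

```text
5.2 [523.1 149.  160.7] [-180.     -0.     46.21] q [0.14 0.44 1.57 0.   1.13 0.9 ] w 36.15894410395108 29.941621720790863 [ 0.2  0.8 -1.3]
shift/200: [ 0.0012 -0.      0.0035]
```

Request:
servo_tool(
  linear=[
    [0,0,-0.05],
    [0,0,-0.1],
    [0,0,-0.1],
    [0,0,-0.12],
    [0,0,-0.12],
    [0,0,-0.12],
    [0,0,-0.09],
    [0,0,0],
  ],
  spin=[0,0,0,0,0,0,0,0],
)

```text
time: 6.2
tool_pos: [523.7, 149.1, 302.3]
tcp_rot: [3.14, -0.003, 0.806]
contact_force: [0.4, 0.8, -2.4]
grip_width: 36.1
finger_force: 29.9
```

Request:
servo_tool(
  linear=[
    [-0.06,0.07,0],
    [-0.1,0.12,0],
    [-0.11,0.145,0],
    [-0.11,0.145,0],
    [-0.11,0.145,0],
    [-0.08,0.09,0],
    [-0.044,0.05,0],
    [0,0,0],
  ],
  spin=[0,0,0,0,0,0,0,0],
)

```text
time: 7.2
tool_pos: [548.3, -46.4, 300.1]
tcp_rot: [-3.14, 0.001, 0.805]
contact_force: [0.2, 0.9, -2.7]
grip_width: 36.0
finger_force: 29.9
```

```bash
python3 go.py 548.5 -45.5 300;  python3 - <<'E'
from plant import optics
import cv2
c=[cv2.resize(optics.capture(n)["frame"][s],(390,390),interpolation=cv2.INTER_CUBIC) for n,s in(("top",(slice(140,270),slice(280,410))),("scene",(slice(120,250),slice(250,380))))]
cv2.imwrite("pics/a2.png",cv2.hconcat(c))
E
```

```text
7.2 [548.3 -46.4 300.1] [-1.7993e+02  3.0000e-02  4.6120e+01] q [-0.22  0.35  1.32  0.    1.48  0.54] w 36.034989114982025 29.941651225090027 [ 0.2  0.9 -2.7]
shift/200: [ 0.0037 -0.0023  0.0003]
```

View pics/a2.png

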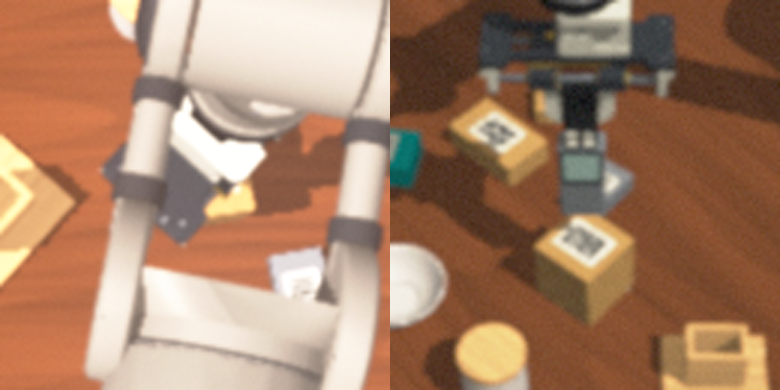

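The checker hangs upright with its nose at (583,205), over the label at (585,240) and about 6 cm above it. Holding still for the reading.

Request:
servo_tool(
  linear=[
    [0,0,0],
    [0,0,0],
    [0,0,0],
    [0,0,0],
    [0,0,0],
    [0,0,0],
    [0,0,0],
    [0,0,0],
  ],
  spin=[0,0,0,0,0,0,0,0],
)

```text
time: 8.3
tool_pos: [548.6, -45.6, 300.7]
tcp_rot: [-3.142, -0.0, 0.806]
contact_force: [-0.2, 1.0, -2.6]
grip_width: 35.7
finger_force: 29.9
```

Request:
servo_tool(
  linear=[
    [0,0,0],
    [0,0,0],
    [0,0,0],
    [0,0,0],
    [0,0,0],
    [0,0,0],
    [0,0,0],
    [0,0,0],
  ],
  spin=[0,0,0,0,0,0,0,0],
)

```text
time: 9.3
tool_pos: [548.6, -45.5, 300.7]
tcp_rot: [3.142, -0.0, 0.806]
contact_force: [-0.5, 0.6, -3.6]
grip_width: 36.0
finger_force: 29.9
```

Request:
servo_tool(
  linear=[
    [0.06,-0.06,-0.01],
    [0.12,-0.11,0],
    [0.14,-0.125,0],
    [0.14,-0.125,0],
    [0.14,-0.125,0],
    [0.12,-0.11,0],
    [0.08,-0.07,0],
    [0.04,-0.04,0],
  ],
  spin=[0,0,0,0,0,0,0,0],
)

```text
time: 10.3
tool_pos: [554.2, 183.0, 302.7]
tcp_rot: [-3.142, 0.0, 0.808]
contact_force: [0.1, -0.3, -2.2]
grip_width: 36.2
finger_force: 29.9
```

Request:
servo_tool(
  linear=[
    [0,0,0],
    [0,0,0.06],
    [0,0,0.12],
    [0,0,0.13],
    [0,0,0.13],
    [0,0,0.12],
    [0,0,0.07],
    [0,0,0.023],
  ],
  spin=[0,0,0,0,0,0,0,0],
)

```text
time: 11.3
tool_pos: [554.2, 181.0, 171.2]
tcp_rot: [-3.141, 0.001, 0.806]
contact_force: [-0.5, -0.1, -2.7]
grip_width: 35.9
finger_force: 29.9
```

```bash
python3 go.py 554.4 181.7 172
python3 - <<'E'
from plant import optics
import cv2
cv2.imwrite("pics/a3.png",cv2.resize(optics.capture("scene")["frame"][160:280,290:430],None,fx=5,fy=5,interpolation=cv2.INTER_CUBIC))
E
```

```text
11.3 [554.2 181.  171.2] [-1.7995e+02  7.0000e-02  4.6160e+01] q [ 0.18  0.5   1.44 -0.    1.21  0.95] w 35.93531868652318 29.941714704036713 [-0.5 -0.1 -2.7]
shift/200: [ 0.0034 -0.0017 -0.004 ]
```

View pics/a3.png

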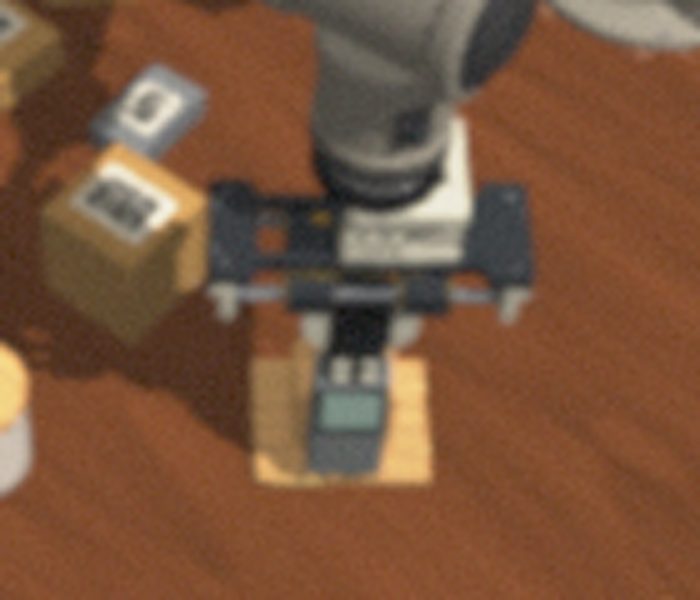

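The checker stands with its nose at (345,465), just in front of the pocket and above the base plate. I'll pivot it in the grip by drawing the hand back so the fixed rim holds the lower body.

Request:
servo_tool(
  linear=[
    [-0.03,0,0],
    [-0.05,0,0],
    [-0.05,0,0],
    [-0.05,0,0],
    [-0.05,0,0],
    [-0.05,0,0],
    [0,0,0],
    [0,0,0],
  ],
  spin=[0,0,0,0,0,0,0,0],
)

```text
time: 12.35
tool_pos: [514.9, 140.6, 171.8]
tcp_rot: [-3.141, 0.002, 0.806]
contact_force: [-1.0, 0.1, -2.4]
grip_width: 36.1
finger_force: 30.0
```

```bash
python3 go.py 523.3 149.2 172
python3 - <<'E'
from plant import optics
import cv2
cv2.imwrite("pics/a4.png",cv2.resize(optics.capture("scene")["frame"][160:280,290:430],None,fx=5,fy=5,interpolation=cv2.INTER_CUBIC))
E
```

```text
12.35 [514.9 140.6 171.8] [-1.7995e+02  1.4000e-01  4.6200e+01] q [ 0.12  0.41  1.58 -0.    1.15  0.89] w 36.11842396933414 29.99919980764389 [-1.   0.1 -2.4]
shift/200: [ 0.0601  0.0005 -0.0011]
```

View pics/a4.png

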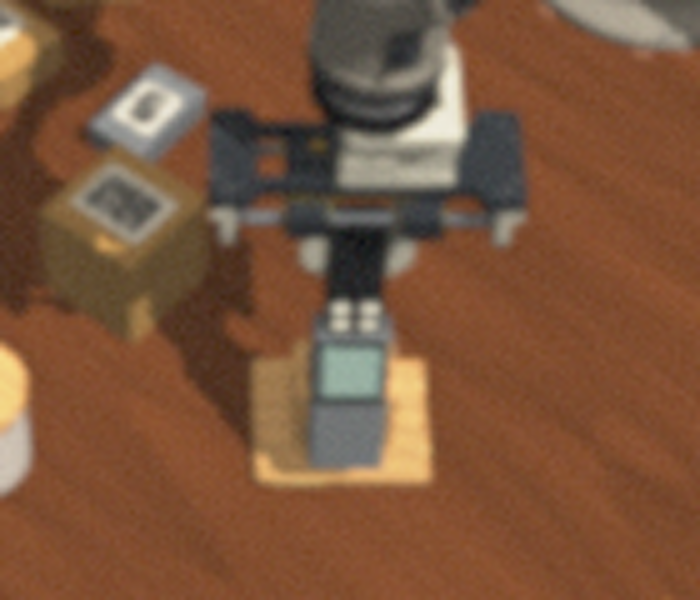

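The nose stayed at (345,465) while the handle leaned back, so the pivot works with little force. Continuing to about 46 degrees.

Request:
servo_tool(
  linear=[
    [-0.05,0,0],
    [-0.05,0,0],
    [-0.03,0,0.03],
    [-0.03,0,0.03],
    [-0.03,0,0.03],
    [-0.03,0,0.03],
    [-0.02,0,0.01],
    [0,0,0],
  ],
  spin=[0,0,0,0,0,0,0,0],
)

```text
time: 13.4
tool_pos: [482.1, 106.3, 145.6]
tcp_rot: [-3.141, 0.001, 0.806]
contact_force: [2.3, 1.4, -2.5]
grip_width: 36.1
finger_force: 30.0
```

```bash
python3 go.py 523.3 149.2 172
python3 - <<'E'
from plant import optics
import cv2
cv2.imwrite("pics/a5.png",cv2.resize(optics.capture("scene")["frame"][160:280,290:430],None,fx=5,fy=5,interpolation=cv2.INTER_CUBIC))
E
```

```text
13.4 [482.1 106.3 145.6] [-1.7996e+02  5.0000e-02  4.6190e+01] q [ 0.06  0.37  1.73 -0.    1.05  0.83] w 36.07300906646612 30.00014752149582 [ 2.3  1.4 -2.5]
shift/200: [ 0.2974  0.0003 -0.132 ]
```

View pics/a5.png

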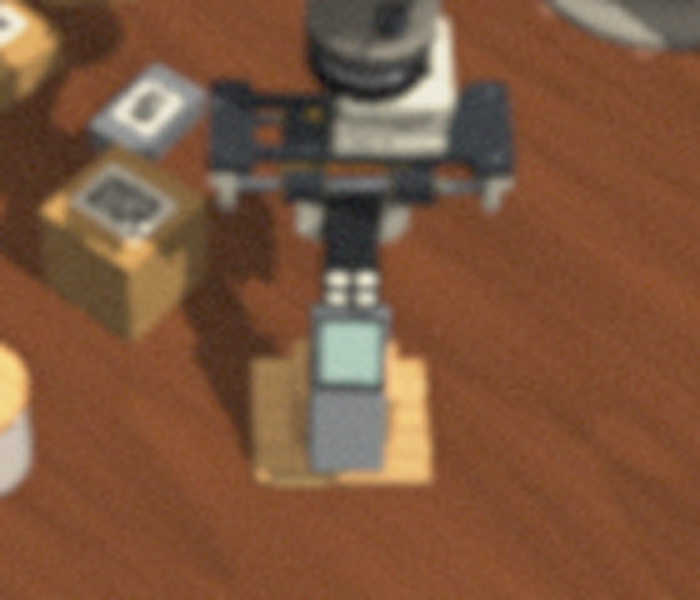

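The screen is now tilted well back (350,350), and the geometry gives about 47 degrees. Lifting off, then turning to face +x.

Request:
servo_tool(
  linear=[
    [0,0,-0.03],
    [0,0,-0.07],
    [0,0,-0.13],
    [0,0,-0.18],
    [0,0,-0.18],
    [0,0,-0.16],
    [0,0,-0.1],
    [0,0,-0.05],
  ],
  spin=[0,0,0,0,0,0,0,0],
)

```text
time: 14.45
tool_pos: [482.3, 106.5, 327.9]
tcp_rot: [3.14, -0.001, 0.807]
contact_force: [0.1, 0.5, -2.3]
grip_width: 36.2
finger_force: 30.0
```

Request:
servo_tool(
  linear=[
    [0,0,0],
    [0,0,0],
    [0,0,0],
    [0,0,0],
    [0,0,0],
    [0,0,0],
    [0,0,0],
    [0,0,0],
  ],
  spin=[0.03,0.06,0.09,0.1,0.1,0.08,0.04,0.013],
)

```text
time: 15.45
tool_pos: [482.0, 106.5, 325.8]
tcp_rot: [3.142, 0.001, 0.0]
contact_force: [1.0, 0.3, -1.9]
grip_width: 35.5
finger_force: 30.0
```

Request:
servo_tool(
  linear=[
    [0,0,0],
    [0,0,0],
    [0,0,0],
    [0,0,0],
    [0,0,0],
    [0,0,0],
    [0,0,0],
    [0,0,0],
  ],
  spin=[0,0,0,0,0,0,0,0],
)

```text
time: 16.45
tool_pos: [482.4, 106.5, 326.1]
tcp_rot: [-3.142, 0.0, 0.001]
contact_force: [0.1, 0.3, -2.5]
grip_width: 36.1
finger_force: 30.0
```

```bash
python3 go.py 482 106 325
python3 - <<'E'
from plant import optics
import cv2
c=[cv2.resize(optics.capture(n)["frame"][s],(390,390),interpolation=cv2.INTER_CUBIC) for n,s in(("top",(slice(110,240),slice(210,340))),("scene",(slice(120,250),slice(280,410))))]
cv2.imwrite("pics/a6.png",cv2.hconcat(c))
E
```

```text
16.45 [482.4 106.5 326.1] [-1.8e+02  0.0e+00  4.0e-02] q [0.06 0.22 1.41 0.   1.5  1.63] w 36.063368472000235 29.999712109565735 [ 0.1  0.3 -2.5]
shift/200: [-0.0022  0.0027  0.0055]
```

View pics/a6.png

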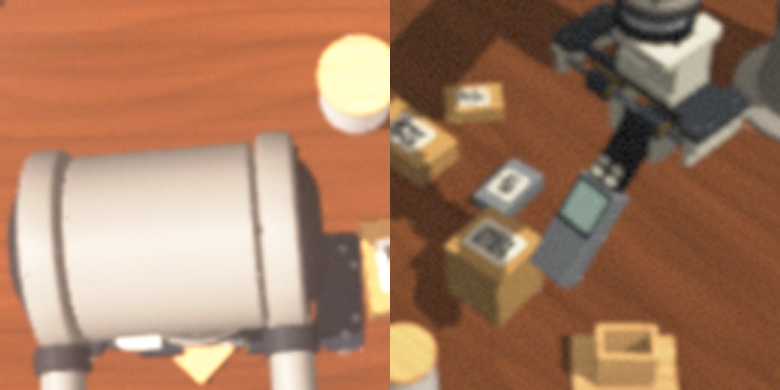

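The checker is held leaning back and facing the customer. Its front nose edge runs from (537,260) to (575,287) in the crop. I'll check the tilt by projection.

Run:
```python
from h import *
for a in range(25,66,5):
    s,c=np.sin(np.radians(a)),np.cos(np.radians(a))
    P=lambda z,x:np.array([482.4+(165-z)*s+x*c,106.5,345.1-(165-z)*c+x*s])
    f=lambda p:(np.round([(p[0]-280)*3+390,(p[1]-120)*3]))
    print(a,"nose",f(proj("scene",P(0,14))),"screen",f(proj("scene",P(82,14))),P(0,0)[2])
```

```text
25 nose [577. 267.] screen [604. 204.] 195.5592151389528
30 nose [569. 269.] screen [600. 204.] 202.20580837556764
35 nose [561. 270.] screen [597. 203.] 209.93991269231637
40 nose [554. 270.] screen [593. 202.] 218.70266688536867
45 nose [547. 268.] screen [590. 201.] 228.42738110421968
50 nose [541. 266.] screen [588. 199.] 239.04004440172105
55 nose [535. 263.] screen [586. 196.] 250.4598880020774
60 nose [530. 258.] screen [584. 193.] 262.6
65 nose [526. 253.] screen [582. 190.] 275.36798681278464
```

The tilt comes out at about 40–47 degrees, with the nose about 22 cm up and still. Handing in.

```bash
python3 -c "
from plant import workorder
print(workorder.close_job())"
```

```text
the job is handed in; nothing more can be done
None
```

The job is handed in, with no verdict returned: the checker was drawn from its stand, held about 6 cm above the candle box label for 2 s, leaned back against the fixed stand's rim because the tool itself cannot tilt, and is now held still facing the customer at roughly 40–47 degrees with its nose about 22 cm up.

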